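# Load the sprung scale with slotted masses until the pointer stands in the green

### The arm

A 6-joint arm with a two-finger parallel gripper is mounted at the origin on the work surface. World frame = base frame: x ahead of the robot, y to its left, z up, the work surface at z = 0. Lengths are in m, angles in rad, forces in N, time in s.
With the tool pointing down it reaches from about 0.4 to 0.825 m from the base axis. Payload 7 kg.
Tool frame: the origin (TCP) lies at the very end of the fingers, on their centre line; the grasp point (between the pads) lies 19 mm behind it; z points along the fingers, y is the line along which they close (so a half turn about z gives the same grasp; the last joint's range is limited). The gripper opens to 88 mm and grips with 3 to 60 N. Pads are 19 mm wide; open, the fingers measure 130 mm over their backs; the gripper's body (78 mm by 193 mm) begins 47 mm behind the grasp point.
Start: joints at [1.525, 0.359, 0.012, 0, -1.224, -0.288], TCP at [0.221, 0.638, 0.227] pointing down, gripper open.
Joint ranges: [-3.07, 3.07], [-1.43, 2.12], [-1.02, 1.25], [-3.03, 1.67], [-3.05, -0], [-3.03, 3.03]. Speed limits (rad/s): [2.39, 2.39, 3.01, 3.14, 3.14, 3.14].

### API

Orientations are given as a unit quaternion [w, x, y, z].
In Python, from cell import bot, imaging, workorder gives the robot as it stands.
- The arm moves only by the tool apply_moves, never from a script. Its argument "rows" is a list of rows, each a list of 3 entries, a list of its own where there are three numbers: the shift along the world's x, y, z in cm, then the turn, a rotation vector about the world's x, y, z in rad, then the opening, from 0 (shut) to 1 (fully open). A call has 1 to 12 rows; each row is the pose to reach, as a shift and turn from the pose commanded when the call began; what a row does not reach only later rows make up. A row lasts 1/10 s, in which the tool goes at most 50 mm and 8.59 degrees, less where a joint would pass 70% of its speed; a pose out of reach is approached as far as the arm can. A call with a gripper value outside its range is refused whole. The fingers move at their own pace and stop on an object; "newtons" is the grip in N (left out, the last holds). Time passes only in rows, so rows that repeat a pose let the fingers close. It gives the time, the measured TCP pose, the force, the opening and the grip force at its end, in the units of the state.
- bot.read_state(): the state, without advancing time (a new reading comes with each control period).
- imaging.camera(name): name is "side" or "top"; returns a dict with "pixels" (420x560x3 uint8, red, green, blue), "range_z" (420x560 float32, m along the optical axis (not along the pixel's ray), 0 where there is no reading), "fx", "fy", "cx", "cy" (pixels), "world_from_camera" (4x4, takes a point from camera to world coordinates). Camera axes: x right, y up, looking along -z (the intrinsics and any distortion apply to the point x, -y, -z); pixel columns grow to the right and rows downward; lengths in m; the calibration is good to about 2 mm. A picture is of the moment at which its call begins.
- workorder.finish_job(): hands the job in; it is judged then, once.
The state is a dict: "t": time; "joint_pos": joint angles; "qd": joint speeds; "effort": joint torques, N m; "tool_pos": TCP position; "eef_rot": TCP orientation; "ft_force": force on the tool from outside, world axes, zero at the start; "wrist_torque": the same for the moment, N m; "grip_width": finger opening in m; "grip_force": force on a finger pad.
Only numpy, scipy, OpenCV 4.12 (cv2) and the standard library are available. Lean on these libraries where they do the work, as an engineer would, in place of code of your own. Each camera call takes 0.05 s, during which the arm holds its last target. There are 200 camera calls.

### The job

Load the sprung scale with the slotted brass masses, one at a time, until its pointer comes to rest inside the green band: slide each mass gently sideways onto the pan's stem until the stem is felt at the end of the slot, set it down flat behind the lip or squarely on the mass below, and let go before fetching the next. Never drop a mass on the pan, push hard on the scale or drive the pan into the red; leave the masses you do not need flat on the bench and the other things where they stand.

Things in the scene. Friction and masses are not known exactly. Their poses are not given: they have to be found in the camera images.
- scale: sprung loading scale, fixed on the bench. Origin: centre of the underside of its blue base plate (170 x 110 mm, 14 mm thick); x points from the pan's entry side (lip) to its gauge side, z up. A grey carriage with tube, sprung pan and gauge is clamped on the base; masses stack on its pan, 12 mm each
- mid (a point): fixed point 110 mm above the base's origin: centre of the pan's top (62 mm in x, 44 in y) with pan joint 0 and the carriage mid-way. But the carriage is clamped up to 14 mm either way along the base's x, NOT in any reading: find the stem by touch. Stem: rigid upright steel pin, 8 mm across, rising 60 mm from the pan's middle, moving with it
- entry (a point): fixed point on the base's top face at its -x edge, 85 mm from the base's centre: the side from which masses slide in. The pan's lip is on this side, 31.5 to 37.5 mm from the stem's axis, 26 mm wide, 5 mm higher than the pan; a mass lies flat behind it only when home on the stem (3 mm of play), else it rests tilted on it
- pan (a joint): how far the sprung pan has sunk (m), growing downwards, 0 to 0.045. Spring 240 N/m, well damped, so one mass sinks it about 9 mm more; the empty pan already hangs at 2 to 10 mm. The orange pointer between the two gauge strips is in the green at 0.024 to 0.035; the red begins at 0.040
- w1_c (a point): one of four alike slotted brass masses (220 g, within 5 %), flat on the bench: a disc 58 mm across, 12 mm thick, with flats 55 mm apart on its +y and -y sides (19 mm long; grip there) and a 13 mm wide slot from its +x rim to 4.5 mm past the centre, to slide sideways round an 8 mm stem. Point: its centre, half-way up; x along the slot to its mouth, z up
- w2_c (a point): one of four alike slotted brass masses (220 g, within 5 %), flat on the bench: a disc 58 mm across, 12 mm thick, with flats 55 mm apart on its +y and -y sides (19 mm long; grip there) and a 13 mm wide slot from its +x rim to 4.5 mm past the centre, to slide sideways round an 8 mm stem. Point: its centre, half-way up; x along the slot to its mouth, z up
- w3_c (a point): one of four alike slotted brass masses (220 g, within 5 %), flat on the bench: a disc 58 mm across, 12 mm thick, with flats 55 mm apart on its +y and -y sides (19 mm long; grip there) and a 13 mm wide slot from its +x rim to 4.5 mm past the centre, to slide sideways round an 8 mm stem. Point: its centre, half-way up; x along the slot to its mouth, z up
- w4_c (a point): one of four alike slotted brass masses (220 g, within 5 %), flat on the bench: a disc 58 mm across, 12 mm thick, with flats 55 mm apart on its +y and -y sides (19 mm long; grip there) and a 13 mm wide slot from its +x rim to 4.5 mm past the centre, to slide sideways round an 8 mm stem. Point: its centre, half-way up; x along the slot to its mouth, z up
- beaker: bystander: glass beaker, 68 mm across, 85 mm high; origin under its centre
- jar: bystander: small amber jar with white cap, 42 mm across, about 50 mm high; origin under its centre
- reagent: bystander: white bottle with green label, 64 mm across, about 160 mm high; origin under its centre
- spatula: bystander: spatula lying flat, 170 mm long; origin under its middle
- dish: bystander: white ceramic dish, 70 mm across, 20 mm high; origin under its centre
- stopper: bystander: orange stopper, 42 mm across, 30 mm high; origin under its centre
There are look-alikes about, which are no part of the job. Leave any pink look-alike of the part that bears w1_c alone. Leave any brown look-alike of the part that bears w3_c alone.

How it is judged:
By the outcome, as a careful person would: the job done as asked, in the order asked, and still so for the second after the job is handed in, with the robot touching nothing.
It also fails if it takes over 72 s, if anything falls off the work surface, if the arm or the gripper's body presses on something with over 40 N, if the wrist force passes 120 N, or if a joint passes its speed limit or range.

## Working session

There is one attempt and no reset: what is moved stays moved. The work goes in short steps, Python scripts to look and compute and a tool call to move; the robot and the scene stay as the last step left them, time stands still between calls to the robot, and variables do not carry over. Pictures are saved under pics/ and viewed, at most 10 in all, crops included, and the job is handed in when it is done.

Besides the shell and the picture viewer there is one more tool, called by a JSON object that holds its "name" and its "arguments", one argument or row to a line. apply_moves: Moves the arm, as the interface text tells. Its arguments: {"type":"object","properties":{"rows":{"type":"array"},"newtons":{"type":"number"}},"required":["rows"]}

```bash
ls; mkdir -p pics; python3 - <<'E'
from cell import bot, imaging
import cv2,numpy as np,pickle
for n in("top","side"):
    c=imaging.camera(n); pickle.dump(c,open(n+'.pkl','wb'))
    cv2.imwrite(f'pics/{n}0.png',cv2.resize(c["pixels"][:,:,::-1],(800,600),interpolation=cv2.INTER_CUBIC))
    print(n,c["fx"],c["fy"],c["cx"],c["cy"],c["world_from_camera"].round(3).tolist(),[k for k in c])
print(bot.read_state())
E
```

```text
pics
top 431.93001340751596 431.93001340751596 279.4877877933883 217.85282711805743 [[-0.023, 0.99, -0.141, 0.406], [-1.0, -0.023, 0.002, 0.026], [-0.001, 0.141, 0.99, 1.065], [0.0, 0.0, 0.0, 1.0]] ['pixels', 'range_z', 'fx', 'fy', 'cx', 'cy', 'world_from_camera']
side 492.5382752717058 492.5382752717058 283.53487457351684 212.5953411250365 [[0.993, 0.09, -0.069, 0.477], [-0.114, 0.758, -0.642, -0.82], [-0.005, 0.645, 0.764, 1.08], [0.0, 0.0, 0.0, 1.0]] ['pixels', 'range_z', 'fx', 'fy', 'cx', 'cy', 'world_from_camera']
{'t': 0.1, 'joint_pos': array([ 1.52510425e+00,  3.59348984e-01,  1.11482617e-02, -2.79174198e-04,
       -1.22409592e+00, -2.88135945e-01]), 'qd': array([ 0.00187632, -0.0013974 ,  0.00168121,  0.00082167,  0.00165687,
       -0.00041626]), 'effort': array([-1.19418033e-03, -5.84162235e+01,  2.93755746e+01,  7.01562345e+00,
        1.02669076e-02, -4.25422479e-05]), 'tool_pos': array([0.22104194, 0.63732348, 0.22569889]), 'eef_rot': array([ 7.60522638e-04,  9.86093984e-01, -1.66186867e-01, -3.95698908e-05]), 'ft_force': array([ 0.0950255 , -0.79898393, -1.03749757]), 'wrist_torque': array([-0.02429892, -0.03410506, -0.01084122]), 'grip_force': 0.0, 'grip_width': 0.08797328541620165}
```

View pics/top0.png

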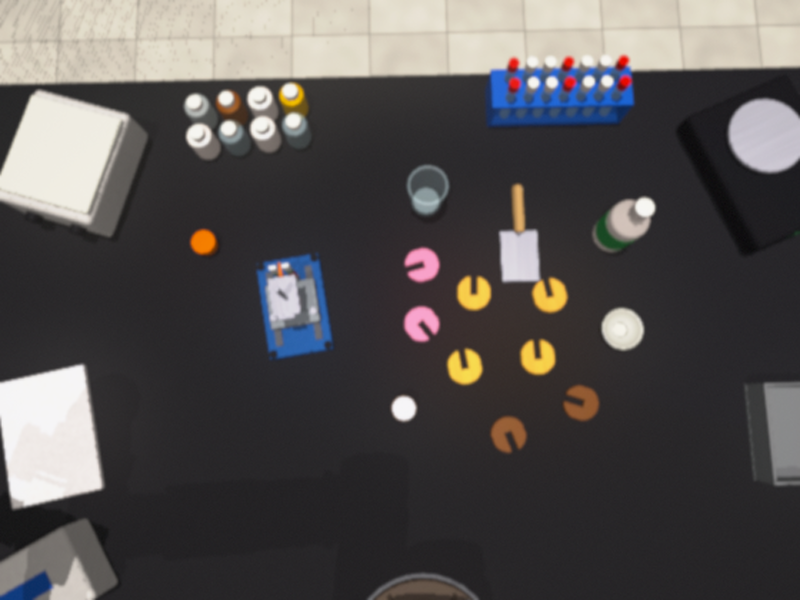

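View pics/side0.png

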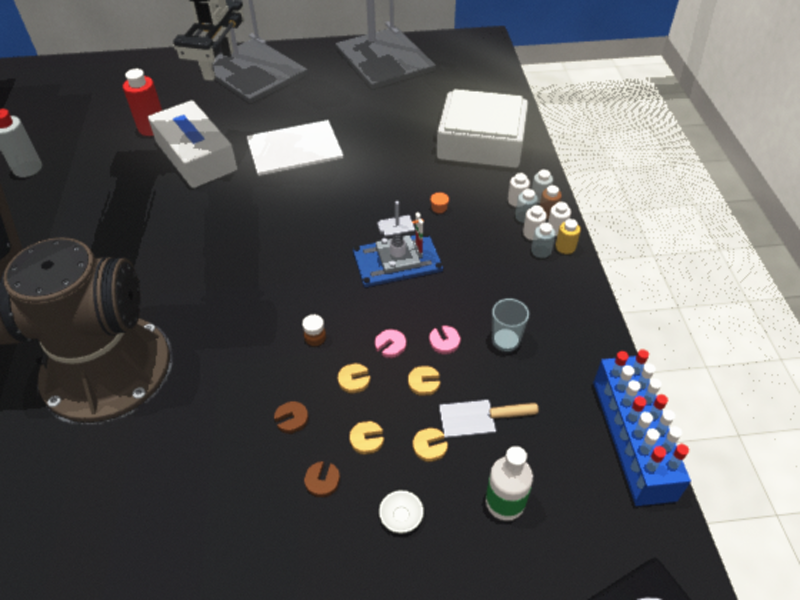

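The top view shows the blue scale at about (295,305) with its gauge end at the top (world +x). Four yellow masses sit at (474,293), (550,295), (465,367) and (538,357), all with slots roughly towards +x. The side view agrees, with the stem upright at (397,215). Next I'll measure them.

```bash
cat > h.py <<'E'
import cv2,numpy as np
def world(c):
    z=c["range_z"].astype(float); v,u=np.mgrid[:z.shape[0],:z.shape[1]]
    x=(u-c["cx"])/c["fx"]*z; y=-(v-c["cy"])/c["fy"]*z
    P=np.stack([x,y,-z,np.ones_like(z)],-1)@c["world_from_camera"].T
    P=P[...,:3]; P[z==0]=np.nan; return P
def plane(c,uv,zw):
    "pixels -> world xy on plane z=zw"
    uv=np.asarray(uv,float).reshape(-1,2); M=c["world_from_camera"]
    d=np.c_[(uv[:,0]-c["cx"])/c["fx"],-(uv[:,1]-c["cy"])/c["fy"],-np.ones(len(uv))]@M[:3,:3].T
    return M[:3,3]+d*((zw-M[2,3])/d[:,2])[:,None]
def masses(c,zw=.012):
    hsv=cv2.cvtColor(c["pixels"],cv2.COLOR_RGB2HSV)
    m=cv2.inRange(hsv,(18,110,110),(32,255,255)); n,l,s,cen=cv2.connectedComponentsWithStats(m)
    out=[]
    for i in range(1,n):
        if not 150<s[i,4]<1500: continue
        k,_=cv2.findContours((l==i).astype(np.uint8),cv2.RETR_EXTERNAL,cv2.CHAIN_APPROX_NONE)
        (_,r)=cv2.minEnclosingCircle(k[0])
        cc=_; C=plane(c,cc,zw)[0]; g=plane(c,cen[i],zw)[0]; d=C-g
        out.append((C[:2].round(4),round(np.degrees(np.arctan2(d[1],d[0])),1),s[i,4],round(r,1),np.round(cc)))
    return out
E
python3 - <<'E'
import pickle,cv2,numpy as np
from h import *
for n in("top","side"):
    c=pickle.load(open(n+'.pkl','rb')); W=world(c); print(n)
    for o in masses(c): print(*o)
    hsv=cv2.cvtColor(c["pixels"],cv2.COLOR_RGB2HSV)
    m=cv2.inRange(hsv,(100,120,60),(125,255,255))>0
    m&=(abs(W[...,0]-.55)<.25)&(abs(W[...,1]-.25)<.2)&(W[...,2]<.03)
    P=W[m]; print('blue',len(P),np.nanmedian(P[:,2]))
    r=cv2.minAreaRect(P[:,:2].astype(np.float32)*1000);print(r, cv2.boxPoints(r).round(1).tolist())
    c0=np.array(r[0])/1000
    near=(np.hypot(W[...,0]-c0[0],W[...,1]-c0[1])<.1)
    for lo,hi in((.085,.115),(.12,.2)):
        q=W[near&(W[...,2]>lo)&(W[...,2]<hi)]
        if len(q): print(lo,len(q),np.median(q,0).round(4),q.min(0).round(3),q.max(0).round(3))
    if n=='top': crop=c["pixels"][165:265,170:240]
    else: crop=c["pixels"][130:205,240:315]
    cv2.imwrite(f'pics/{n}c.png',cv2.resize(crop[:,:,::-1],None,fx=8 if n=='side' else 6,fy=8 if n=='side' else 6,interpolation=cv2.INTER_CUBIC))
a=cv2.imread('pics/topc.png');b=cv2.imread('pics/sidec.png')[:600,:600];a=cv2.resize(a,None,fx=.45,fy=.45)
o=np.zeros((600,800,3),np.uint8);o[:a.shape[0],:a.shape[1]]=a;o[:b.shape[0],200:200+b.shape[1]]=b
cv2.imwrite('pics/crop1.png',o)
E
```

```text
top
[0.9479 0.2095] -173.7 193 12.4 [205.  70.]
[ 0.587  -0.1043] 20.9 448 12.7 [331. 205.]
[ 0.5798 -0.2354] 16.7 443 12.7 [384. 206.]
[ 0.474  -0.2096] -11.6 489 13.1 [376. 249.]
[ 0.4601 -0.084 ] 11.7 488 13.1 [325. 256.]
blue 1497 0.01467082374224793
((573.1638793945312, 208.65713500976562), (177.19691467285156, 116.01171875), 8.702873229980469) [[476.79998779296875, 252.60000610351562], [494.3999938964844, 137.89999389648438], [669.5, 164.6999969482422], [652.0, 279.3999938964844]]
0.085 610 [0.5738 0.206  0.1074] [0.535 0.181 0.087] [0.625 0.233 0.115]
0.12 31 [0.5716 0.2042 0.1558] [0.569 0.202 0.121] [0.577 0.209 0.171]
side
[0.9442 0.2236] 49.8 231 10.8 [398. 166.]
[ 0.4593 -0.0847] 29.2 312 11.2 [247. 264.]
[ 0.5867 -0.1054] -9.7 319 11.1 [296. 266.]
[ 0.4734 -0.2101] 18.9 388 12.0 [256. 305.]
[ 0.58   -0.2366] 13.5 396 12.1 [301. 310.]
blue 800 0.013607602344384628
((572.3124389648438, 212.51123046875), (175.5724334716797, 126.88728332519531), 8.90224838256836) [[475.79998779296875, 261.6000061035156], [495.3999938964844, 136.1999969482422], [668.9000244140625, 163.39999389648438], [649.2000122070312, 288.79998779296875]]
0.085 311 [0.5764 0.2044 0.1062] [0.534 0.181 0.085] [0.621 0.233 0.115]
0.12 31 [0.5708 0.2043 0.1512] [0.568 0.201 0.124] [0.574 0.208 0.168]
```

View pics/crop1.png

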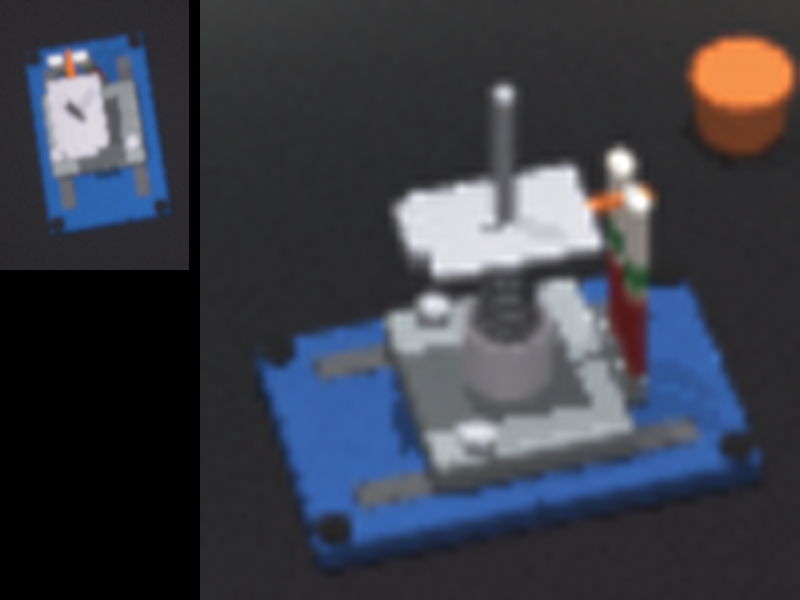

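The crop shows the scale with the stem upright from the pan centre. The lip is on the left (-x, world) edge and the pointer is near the top of the gauge strips, in the white well above the green. Next I'll refine the angles and the stem position.

```bash
cat >> h.py <<'E'
from scipy.optimize import minimize
from scipy.ndimage import map_coordinates
def proj(c,P):
    M=np.linalg.inv(c["world_from_camera"]); q=P@M[:3,:3].T+M[:3,3]
    return c["cx"]+c["fx"]*q[...,0]/-q[...,2], c["cy"]-c["fy"]*q[...,1]/-q[...,2]
def fitmass(c,xy,zw=.012):
    "slotted disc fitted to the yellow-ness image: x,y,slot angle(deg)"
    I=c["pixels"].astype(float); I=cv2.GaussianBlur(I[...,0]-I[...,2],(0,0),.7)
    g=np.arange(-.036,.0361,.0008); X,Y=np.meshgrid(g,g)
    ins=(np.hypot(X,Y)<.029)&(abs(Y)<.0275)&~((X>-.0045)&(abs(Y)<.0065))
    ring=~ins&(np.hypot(X,Y)<.036)
    def f(p):
        a=np.radians(p[2]); P=np.stack([p[0]/1e3+np.cos(a)*X-np.sin(a)*Y,p[1]/1e3+np.sin(a)*X+np.cos(a)*Y,0*X+zw],-1)
        u,v=proj(c,P); s=map_coordinates(I,[v,u],order=1,mode='nearest'); return s[ring].mean()-s[ins].mean()
    best=min((minimize(f,[xy[0]*1e3,xy[1]*1e3,a],method='Nelder-Mead',options=dict(initial_simplex=np.array([[xy[0]*1e3,xy[1]*1e3,a]]*4)+np.array([[0,0,0],[3,0,0],[0,3,0],[0,0,8]]))) for a in(-25,-12,0,12,25)),key=lambda r:r.fun)
    return best.x.round(1),round(best.fun,1)
E
python3 - <<'E'
import pickle
from h import *
for n in("top","side"):
    c=pickle.load(open(n+'.pkl','rb')); W=world(c); print(n)
    for xy in((.587,-.105),(.580,-.236),(.474,-.21),(.46,-.084)): print(*fitmass(c,xy))
    near=(abs(W[...,0]-.571)<.05)&(abs(W[...,1]-.206)<.05)
    hsv=cv2.cvtColor(c["pixels"],cv2.COLOR_RGB2HSV)
    q=W[near&(abs(W[...,2]-.1075)<.006)&(hsv[...,1]<50)].astype(float)
    r=cv2.minAreaRect((q[:,:2]*1000).astype(np.float32)); print('pan',len(q),np.percentile(q[:,2],[10,50,90]).round(4),r,q[:,:2].mean(0))
    st=near&(W[...,2]>.125)&(W[...,2]<.18); q=W[st];v,u=np.nonzero(st); print('stem zmax',np.sort(q[:,2])[-4:].round(4))
    for vv in np.unique(v): print(vv,u[v==vv],W[vv,u[v==vv],2].round(3)) if vv%2==0 else 0
E
```

```text
top
[ 587.4 -104.5   -2.3] -105.7
[ 580.3 -235.6   11.7] -106.3
[ 473.9 -209.2    2.3] -105.5
[460.2 -83.8   9.1] -105.0
pan 550 [0.1048 0.1075 0.1103] ((578.5433959960938, 207.30569458007812), (86.18082427978516, 44.542152404785156), 8.471357345581055) [0.57198607 0.205829  ]
stem zmax [0.1675 0.1698 0.1708 0.171 ]
200 [193] [0.168]
202 [192 193 194 195 196] [0.171 0.166 0.171 0.163 0.149]
204 [193 194 195 196 197 198] [0.16  0.159 0.156 0.151 0.14  0.131]
206 [196 197 198] [0.135 0.131 0.127]
side
[ 587.2 -104.2   -2.8] -70.7
[ 580.1 -235.4   11.3] -77.7
[ 473.8 -209.1    2.3] -75.9
[460.1 -83.6   9.1] -71.1
pan 265 [0.1037 0.1064 0.1093] ((577.0496826171875, 208.69949340820312), (85.1495590209961, 50.33000183105469), 6.474298000335693) [0.57140283 0.20533953]
stem zmax [0.1668 0.1673 0.1676 0.1682]
142 [276 277 278] [0.164 0.168 0.164]
144 [276 277 278] [0.156 0.157 0.157]
146 [277 278] [0.151 0.149]
148 [277 278] [0.144 0.146]
150 [277 278] [0.133 0.138]
152 [277 278] [0.131 0.131]
```

{"name": "apply_moves", "arguments": {
  "rows": [
    [[4,-8,0],[0,0,0.1],0.8],
    [[8,-16,0],[0,0,0.2],0.8],
    [[12,-24,0],[0,0,0.29],0.8],
    [[14.5,-29,0],[0,0,0.29],0.8],
    [[17,-34,0],[0,0,0.29],0.8],
    [[19.5,-39,0],[0,0,0.29],0.8],
    [[22,-44,0],[0,0,0.29],0.8],
    [[24,-49,0],[0,0,0.29],0.8],
    [[26,-53,0],[0,0,0.29],0.8],
    [[28,-57,0],[0,0,0.29],0.8],
    [[30,-61,0],[0,0,0.29],0.8],
    [[32,-65,0],[0,0,0.29],0.8]
  ],
  "newtons": 12
}}

```text
t: 1.3
tool_pos: [0.4866, 0.0975, 0.2266]
eef_rot: [-0.0, 1.0, -0.022, 0.0]
ft_force: [1.4, 0.5, 0.2]
grip_width: 0.07
grip_force: 0.0
```

{"name": "apply_moves", "arguments": {
  "rows": [
    [[2,-4,0],[0,0,0],0.8],
    [[4,-8,-2],[0,0,0],0.8],
    [[6,-12,-4],[0,0,0],0.8],
    [[8,-16,-6],[0,0,0],0.8],
    [[8,-16,-8],[0,0,0],0.8],
    [[8,-16,-8],[0,0,0],0.8],
    [[8,-16,-8],[0,0,0],0.8]
  ]
}}

```text
t: 2.0
tool_pos: [0.566, -0.0605, 0.1465]
eef_rot: [0.0, 1.0, -0.022, -0.001]
ft_force: [-0.7, 0.3, -0.4]
grip_width: 0.0697
grip_force: 0.0
```

```bash
cat > st.py <<'E'
from cell import bot
import numpy as np,sys
s=bot.read_state(); w,x,y,z=s['eef_rot']
a=np.degrees(2*np.arctan2(y,x))-90
print('t',s['t'],'tcp',s['tool_pos'].round(4),'slotangle',round((a+90+90)%180-90,2),'F',s['ft_force'].round(2),'j',s['joint_pos'].round(2),s['grip_width'],s['grip_force'])
E
python3 st.py
```

```text
t 2.0 tcp [ 0.566  -0.0605  0.1465] slotangle -2.51 F [-0.72  0.29 -0.41] j [ 0.24  0.25 -0.33  0.   -0.99  1.29] 0.06974655387533633 0.0
```

{"name": "apply_moves", "arguments": {
  "rows": [
    [[1,-2.2,-2],[0,0,0],0.8],
    [[2.1,-4.4,-4],[0,0,0],0.8],
    [[2.1,-4.4,-7],[0,0,0],0.8],
    [[2.1,-4.4,-10],[0,0,0],0.8],
    [[2.1,-4.4,-12.5],[0,0,0],0.8],
    [[2.1,-4.4,-13.7],[0,0,0],0.8],
    [[2.1,-4.4,-14.2],[0,0,0],0.8],
    [[2.1,-4.4,-14.2],[0,0,0],0.8],
    [[2.1,-4.4,-14.2],[0,0,0],0.8]
  ]
}}

```text
t: 2.9
tool_pos: [0.5884, -0.1041, 0.0061]
eef_rot: [-0.0, 1.0, -0.021, 0.001]
ft_force: [-0.7, 0.5, 0.2]
grip_width: 0.0701
grip_force: 0.0
```

{"name": "apply_moves", "arguments": {
  "rows": [
    [[-0.1,0,-0.25],[0,0,0],0.8],
    [[-0.1,0,-0.25],[0,0,0],0.8],
    [[-0.1,0,-0.25],[0,0,0],0.5],
    [[-0.1,0,-0.25],[0,0,0],0.5],
    [[-0.1,0,-0.25],[0,0,0],0.5],
    [[-0.1,0,-0.25],[0,0,0],0.5],
    [[-0.1,0,-0.25],[0,0,0],0.5]
  ],
  "newtons": 15
}}

```text
t: 3.6
tool_pos: [0.5865, -0.1045, 0.0023]
eef_rot: [0.0, 1.0, -0.022, 0.0]
ft_force: [0.4, 0.6, 1.8]
grip_width: 0.0546
grip_force: 15.0
```

```bash
python3 st.py
```

```text
t 3.6 tcp [ 0.5865 -0.1045  0.0023] slotangle -2.51 F [0.36 0.58 1.77] j [ 0.15  0.46 -0.42  0.   -0.69  1.38] 0.0546333820602859 15.000388026237488
```

{"name": "apply_moves", "arguments": {
  "rows": [
    [[0,0,2],[0,0,0],0.5],
    [[0,0,5],[0,0,0],0.5],
    [[0,3,9],[0,0,0.05],0.5],
    [[-1.5,7,13],[0,0,0.1],0.5],
    [[-2.5,11,14],[0,0,0.15],0.5],
    [[-3.5,15,14],[0,0,0.194],0.5],
    [[-4.5,19,14],[0,0,0.194],0.5],
    [[-5.5,23,14],[0,0,0.194],0.5],
    [[-6.2,26,14],[0,0,0.194],0.5],
    [[-7,29,13],[0,0,0.194],0.5],
    [[-7.4,30,12.2],[0,0,0.194],0.5],
    [[-7.4,30.1,12.0],[0,0,0.194],0.5]
  ]
}}

```text
t: 4.8
tool_pos: [0.5109, 0.1971, 0.1206]
eef_rot: [0.001, 0.997, 0.076, -0.001]
ft_force: [-0.4, -0.9, -1.8]
grip_width: 0.0545
grip_force: 15.0
```

{"name": "apply_moves", "arguments": {
  "rows": [
    [[0,0,0],[0,0,0],0.5],
    [[0,0,0],[0,0,0],0.5]
  ]
}}

```text
t: 5.0
tool_pos: [0.5125, 0.1956, 0.1221]
eef_rot: [0.0, 0.997, 0.075, -0.0]
ft_force: [0.4, -0.1, -2.9]
grip_width: 0.0547
grip_force: 15.0
```

```bash
python3 st.py; python3 - <<'E'
from cell import imaging
from h import *
o=np.zeros((600,800,3),np.uint8)
c=imaging.camera("side"); a=cv2.resize(c["pixels"][120:210,220:320,::-1],None,fx=6,fy=6,interpolation=cv2.INTER_CUBIC)[:600,:520]
o[:540,:520]=a
c=imaging.camera("top"); a=cv2.resize(c["pixels"][170:260,160:250,::-1],None,fx=3,fy=3,interpolation=cv2.INTER_CUBIC)
o[:270,525:795]=a
cv2.imwrite('pics/p3.png',o)
E
```

```text
t 5.0 tcp [0.5125 0.1956 0.1221] slotangle 8.56 F [ 0.41 -0.1  -2.87] j [ 0.72  0.25 -0.41  0.   -0.92  1.  ] 0.05470940513648331 14.999532401561737
```

View pics/p3.png

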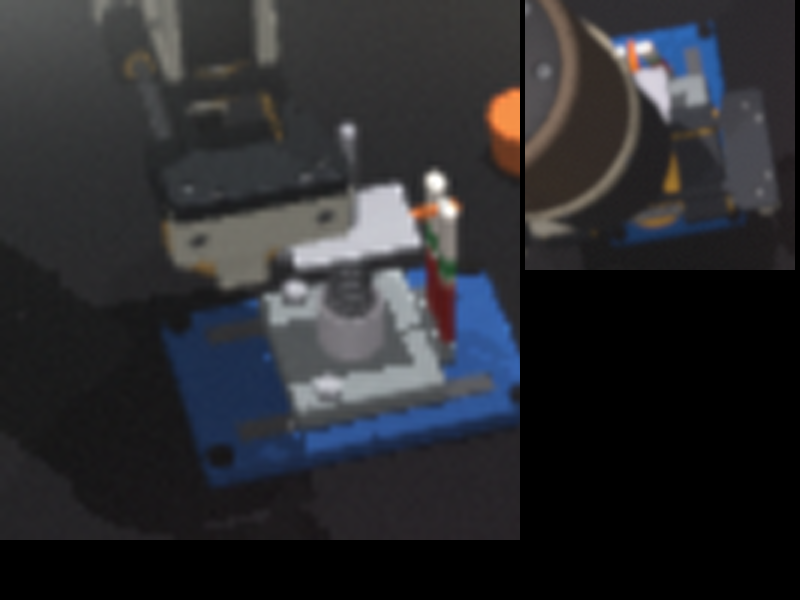

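The gripper holds the mass level, short of the stem at crop pixel (348,130) and above the lip. The pointer hasn't moved, so I'll slide in.

{"name": "apply_moves", "arguments": {
  "rows": [
    [[0,0.15,-0.2],[0,0,0],0.5],
    [[0.5,0.22,-0.3],[0,0,0],0.5],
    [[1.3,0.34,-0.3],[0,0,0],0.5],
    [[2.1,0.46,-0.3],[0,0,0],0.5],
    [[2.9,0.58,-0.3],[0,0,0],0.5],
    [[3.5,0.67,-0.3],[0,0,0],0.5],
    [[4.1,0.76,-0.3],[0,0,0],0.5],
    [[4.5,0.82,-0.3],[0,0,0],0.5],
    [[4.8,0.87,-0.3],[0,0,0],0.5],
    [[4.8,0.87,-0.3],[0,0,0],0.5],
    [[4.8,0.87,-0.3],[0,0,0],0.5]
  ]
}}

```text
t: 6.2
tool_pos: [0.5601, 0.2051, 0.119]
eef_rot: [0.0, 0.997, 0.075, -0.0]
ft_force: [0.1, 0.1, -2.1]
grip_width: 0.055
grip_force: 15.0
```

```bash
python3 st.py
```

```text
t 6.2 tcp [0.5601 0.2051 0.119 ] slotangle 8.6 F [ 0.1   0.13 -2.13] j [ 0.68  0.32 -0.31 -0.   -0.94  1.04] 0.05495429332536979 14.99952346086502
```

{"name": "apply_moves", "arguments": {
  "rows": [
    [[0.3,0.04,0],[0,0,0],0.5],
    [[0.5,0.06,0],[0,0,0],0.5],
    [[0.6,0.08,0],[0,0,0],0.5],
    [[0.7,0.1,0],[0,0,0],0.5],
    [[0.75,0.1,0],[0,0,0],0.5],
    [[0.8,0.11,0],[0,0,0],0.5],
    [[0.85,0.11,0],[0,0,0],0.5],
    [[0.9,0.12,0],[0,0,0],0.5],
    [[0.9,0.12,0],[0,0,0],0.5]
  ]
}}

```text
t: 7.1
tool_pos: [0.5693, 0.2064, 0.1191]
eef_rot: [-0.0, 0.997, 0.075, 0.0]
ft_force: [-0.7, -0.1, -1.6]
grip_width: 0.0548
grip_force: 15.0
```

Not there yet, so I'll creep.

{"name": "apply_moves", "arguments": {
  "rows": [
    [[0.05,0.01,0],[0,0,0],0.5],
    [[0.1,0.015,0],[0,0,0],0.5],
    [[0.15,0.02,0],[0,0,0],0.5],
    [[0.2,0.03,0],[0,0,0],0.5],
    [[0.2,0.03,0],[0,0,0],0.5]
  ]
}}

```text
t: 7.6
tool_pos: [0.5713, 0.2067, 0.119]
eef_rot: [0.0, 0.997, 0.075, -0.0]
ft_force: [-0.3, 0.5, -1.5]
grip_width: 0.0547
grip_force: 15.0
```

{"name": "apply_moves", "arguments": {
  "rows": [
    [[0.05,0.01,0],[0,0,0],0.5],
    [[0.1,0.015,0],[0,0,0],0.5],
    [[0.15,0.02,0],[0,0,0],0.5],
    [[0.15,0.02,0],[0,0,0],0.5]
  ]
}}

```text
t: 8.0
tool_pos: [0.5724, 0.2068, 0.1188]
eef_rot: [0.0, 0.997, 0.075, -0.0]
ft_force: [-0.9, 0.6, -1.5]
grip_width: 0.0546
grip_force: 15.0
```

{"name": "apply_moves", "arguments": {
  "rows": [
    [[0.05,0.01,0],[0,0,0],0.5],
    [[0.1,0.015,0],[0,0,0],0.5],
    [[0.1,0.015,0],[0,0,0],0.5]
  ]
}}

```text
t: 8.3
tool_pos: [0.5726, 0.2068, 0.1185]
eef_rot: [0.0, 0.997, 0.075, -0.001]
ft_force: [-5.7, 1.1, -2.6]
grip_width: 0.0547
grip_force: 15.0
```

Stem felt at about 6 N. I'll back off slightly and lower.

{"name": "apply_moves", "arguments": {
  "rows": [
    [[-0.1,-0.015,0],[0,0,0],0.5],
    [[-0.1,-0.015,-0.2],[0,0,0],0.5],
    [[-0.1,-0.015,-0.4],[0,0,0],0.5],
    [[-0.1,-0.015,-0.6],[0,0,0],0.5],
    [[-0.1,-0.015,-0.75],[0,0,0],0.5],
    [[-0.1,-0.015,-0.9],[0,0,0],0.5],
    [[-0.1,-0.015,-1.05],[0,0,0],0.5],
    [[-0.1,-0.015,-1.2],[0,0,0],0.5],
    [[-0.1,-0.015,-1.2],[0,0,0],0.5],
    [[-0.1,-0.015,-1.2],[0,0,0],0.5]
  ]
}}

```text
t: 9.3
tool_pos: [0.5726, 0.2067, 0.107]
eef_rot: [0.0, 0.997, 0.075, -0.0]
ft_force: [-4.8, 0.2, 0.6]
grip_width: 0.0544
grip_force: 15.0
```

```bash
python3 st.py
```

```text
t 9.3 tcp [0.5726 0.2067 0.107 ] slotangle 8.61 F [-4.82  0.19  0.58] j [ 0.67  0.35 -0.29  0.   -0.93  1.05] 0.05440017223465819 15.001313388347626
```

{"name": "apply_moves", "arguments": {
  "rows": [
    [[-0.05,-0.01,0],[0,0,0],0.5],
    [[-0.1,-0.015,0],[0,0,0],0.5],
    [[-0.1,-0.015,0],[0,0,0],0.5]
  ]
}}

```text
t: 9.6
tool_pos: [0.5724, 0.207, 0.1073]
eef_rot: [-0.0, 0.997, 0.075, 0.001]
ft_force: [-0.8, -0.5, -1.9]
grip_width: 0.0548
grip_force: 15.0
```

```bash
cat >> h.py <<'E'
def look(fn,f=8):
    from cell import imaging
    c=imaging.camera("side")
    cv2.imwrite(fn,cv2.resize(c["pixels"][130:205,225:325,::-1],None,fx=f,fy=f,interpolation=cv2.INTER_CUBIC)); return c
E
python3 st.py; python3 -c "
from h import *
look('pics/p4.png')"
```

```text
t 9.6 tcp [0.5724 0.207  0.1073] slotangle 8.61 F [-0.75 -0.51 -1.94] j [ 0.67  0.35 -0.29  0.   -0.92  1.05] 0.054752058885396956 15.000028610229492
```

View pics/p4.png

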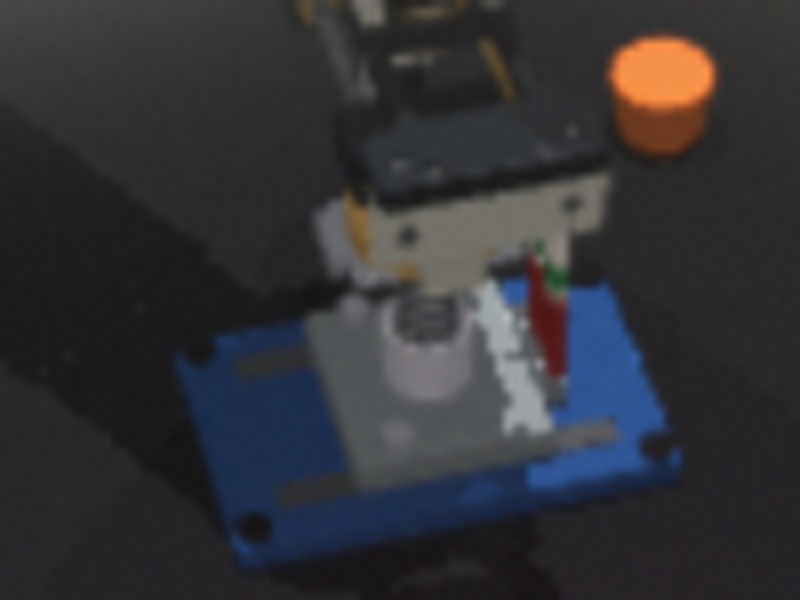

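The gripper is around the pan, but the mass is hidden. The sideways force is relieved and the weight is still carried by the gripper, so I'll lower further.

{"name": "apply_moves", "arguments": {
  "rows": [
    [[0,0,-0.15],[0,0,0],0.5],
    [[0,0,-0.3],[0,0,0],0.5],
    [[0,0,-0.45],[0,0,0],0.5],
    [[0,0,-0.55],[0,0,0],0.5],
    [[0,0,-0.65],[0,0,0],0.5],
    [[0,0,-0.65],[0,0,0],0.5],
    [[0,0,-0.65],[0,0,0],0.5]
  ]
}}

```text
t: 10.35
tool_pos: [0.572, 0.2069, 0.1007]
eef_rot: [-0.0, 0.997, 0.075, 0.0]
ft_force: [1.2, -0.4, 0.1]
grip_width: 0.0551
grip_force: 15.0
```

{"name": "apply_moves", "arguments": {
  "rows": [
    [[0,0,-0.05],[0,0,0],0.5],
    [[0,0,-0.1],[0,0,0],0.5],
    [[0,0,-0.1],[0,0,0],0.66],
    [[0,0,-0.1],[0,0,0],0.72],
    [[0,0,-0.1],[0,0,0],0.8],
    [[0,0,-0.1],[0,0,0],0.8],
    [[0,0,1],[0,0,0],0.8],
    [[0,0,3],[0,0,0],0.8],
    [[0,0,6],[0,0,0],0.8],
    [[-1,-4,9],[0,0,0],0.8],
    [[-3,-8,10],[0,0,0],0.8],
    [[-5,-12,10],[0,0,0],0.8]
  ]
}}

```text
t: 11.55
tool_pos: [0.5223, 0.0861, 0.2034]
eef_rot: [-0.001, 0.997, 0.076, 0.002]
ft_force: [-0.1, -0.2, -1.0]
grip_width: 0.0702
grip_force: 0.0
```

```bash
cat >> h.py <<'E'
def pointer(c):
    "world z of orange pointer tip and of pan/gauge, from the side view"
    W=world(c); hsv=cv2.cvtColor(c["pixels"],cv2.COLOR_RGB2HSV); near=np.hypot(W[...,0]-.615,W[...,1]-.212)<.03
    m=(cv2.inRange(hsv,(5,150,120),(16,255,255))>0)&near
    g=(cv2.inRange(hsv,(45,90,30),(85,255,255))>0)&near
    return 'orange',m.sum(),np.median(W[m],0).round(4),'green z',g.sum(),np.percentile(W[g][:,2],[0,5,50,95,100]).round(4) if g.any() else 0
E
python3 st.py; python3 -c "
from h import *
import pickle
print(pointer(pickle.load(open('side.pkl','rb'))))
c=look('pics/p5.png');print(pointer(c)); print(fitmass(c,(.572,.207),.11))"
```

```text
t 11.55 tcp [0.5223 0.0861 0.2034] slotangle 8.66 F [-0.07 -0.21 -1.02] j [ 0.53  0.13 -0.35  0.   -1.09  1.19] 0.07024124726681857 0.0
('orange', np.int64(3), array([0.6087, 0.2116, 0.1064]), 'green z', np.int64(6), array([0.0741, 0.0741, 0.0788, 0.0824, 0.0831]))
('orange', np.int64(7), array([0.6087, 0.2109, 0.0955]), 'green z', np.int64(6), array([0.0729, 0.0739, 0.0778, 0.0803, 0.081 ]))
(array([589.4, 196.6, 130. ]), np.float64(-13.3))
```

View pics/p5.png

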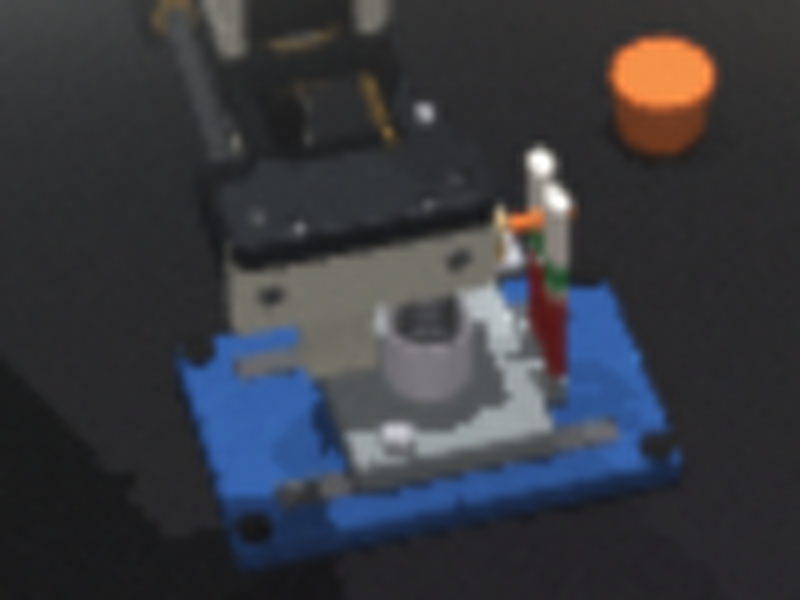

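The gripper still hides the mass, but the pointer has dropped about 10 mm to z .0955 at crop (525,220), with the green around .078. That means one mass has been taken on, so I'll fetch the next at (.460,-.084).

{"name": "apply_moves", "arguments": {
  "rows": [
    [[-1,-4,0],[0,0,0],0.8],
    [[-2.5,-8,-2],[0,0,0],0.8],
    [[-4,-12,-5],[0,0,0],0.8],
    [[-5.2,-15,-8],[0,0,0],0.8],
    [[-6.2,-17,-11],[0,0,0],0.8],
    [[-6.2,-17,-14],[0,0,0],0.8],
    [[-6.2,-17,-14],[0,0,0],0.8],
    [[-6.2,-17,-14],[0,0,0],0.8]
  ]
}}

```text
t: 12.4
tool_pos: [0.4604, -0.0832, 0.0615]
eef_rot: [0.0, 0.997, 0.075, -0.0]
ft_force: [0.2, -0.5, 0.3]
grip_width: 0.0703
grip_force: 0.0
```

```bash
python3 st.py; python3 -c "
from h import *
c=look('pics/p6.png');print(pointer(c)); print(fitmass(c,(.572,.207),.11))
from cell import imaging
c=imaging.camera('top'); print(fitmass(c,(.572,.207),.11))
W=world(c);P=W[(abs(W[...,0]-.572)<.035)&(abs(W[...,1]-.207)<.035)&(abs(W[...,2]-.11)<.012)]
hsv=cv2.cvtColor(c['pixels'],cv2.COLOR_RGB2HSV)
m=(cv2.inRange(hsv,(18,90,90),(34,255,255))>0)&(abs(W[...,0]-.572)<.04)&(abs(W[...,1]-.207)<.04)
q=W[m];A=np.c_[q[:,:2]-q[:,:2].mean(0),np.ones(len(q))];print(len(q),np.linalg.lstsq(A,q[:,2],rcond=None)[0].round(4))
"
```

```text
t 12.4 tcp [ 0.4604 -0.0832  0.0615] slotangle 8.63 F [ 0.19 -0.47  0.27] j [ 0.24  0.2  -0.65  0.   -0.72  1.48] 0.07028140835105406 0.0
('orange', np.int64(7), array([0.6085, 0.2101, 0.0967]), 'green z', np.int64(6), array([0.0758, 0.0763, 0.0788, 0.0808, 0.0812]))
(array([572. , 205.7,   7.7]), np.float64(-57.2))
(array([572.4, 205.8,   8.1]), np.float64(-132.5))
413 [-0.0044 -0.0403  0.1093]
```

View pics/p6.png

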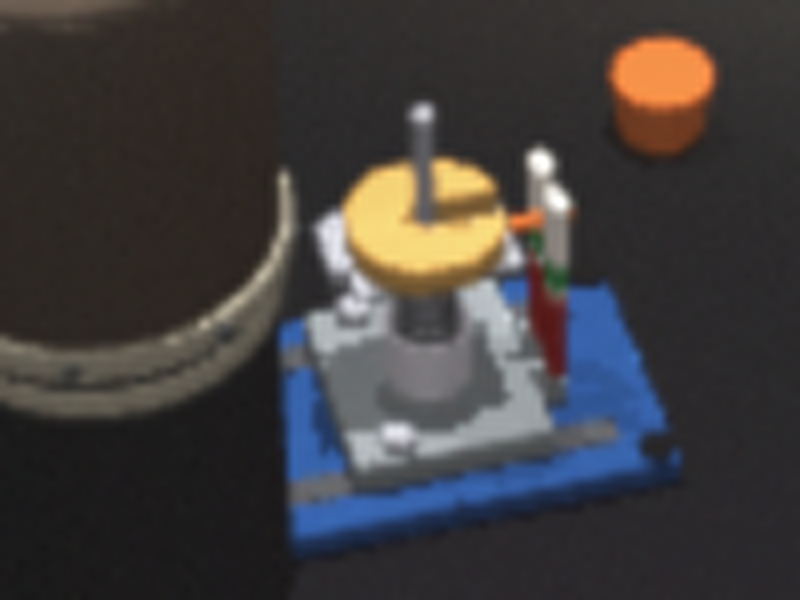

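The mass lies flat, home on the stem with its slot towards the gauge, and the pointer is above the green. Now grip mass 2.

{"name": "apply_moves", "arguments": {
  "rows": [
    [[0,-0.05,-2],[0,0,0.008],0.8],
    [[0,-0.05,-4],[0,0,0.008],0.8],
    [[0,-0.05,-5.3],[0,0,0.008],0.8],
    [[0,-0.05,-5.8],[0,0,0.008],0.8],
    [[0,-0.05,-5.95],[0,0,0.008],0.8],
    [[0,-0.05,-5.95],[0,0,0.008],0.8],
    [[0,-0.05,-5.95],[0,0,0.008],0.5],
    [[0,-0.05,-5.95],[0,0,0.008],0.5],
    [[0,-0.05,-5.95],[0,0,0.008],0.5],
    [[0,-0.05,-5.95],[0,0,0.008],0.5],
    [[0,-0.05,-5.95],[0,0,0.008],0.5]
  ],
  "newtons": 15
}}

```text
t: 13.6
tool_pos: [0.4602, -0.0836, 0.0016]
eef_rot: [-0.0, 0.997, 0.079, 0.0]
ft_force: [-1.7, 1.3, 6.6]
grip_width: 0.0546
grip_force: 15.0
```

{"name": "apply_moves", "arguments": {
  "rows": [
    [[0,0,2],[0,0,0],0.5],
    [[0,0,5],[0,0,0],0.5],
    [[0,2,9],[0,0,0],0.5],
    [[0.5,6,12],[0,0,-0.012],0.5],
    [[1.3,10,13],[0,0,-0.012],0.5],
    [[2.1,14,13],[0,0,-0.012],0.5],
    [[2.9,18,13],[0,0,-0.012],0.5],
    [[3.7,22,13],[0,0,-0.012],0.5],
    [[4.5,25,12.5],[0,0,-0.012],0.5],
    [[5.2,27.2,12],[0,0,-0.012],0.5],
    [[5.4,28,11.8],[0,0,-0.012],0.5],
    [[5.4,28.1,11.8],[0,0,-0.012],0.5]
  ]
}}

```text
t: 14.8
tool_pos: [0.5134, 0.1973, 0.118]
eef_rot: [0.001, 0.997, 0.073, -0.001]
ft_force: [0.7, -0.1, -2.3]
grip_width: 0.0549
grip_force: 15.0
```

{"name": "apply_moves", "arguments": {
  "rows": [
    [[0,0,0],[0,0,0],0.5],
    [[0,0,0],[0,0,0],0.5],
    [[0,0,0],[0,0,0],0.5]
  ]
}}

```text
t: 15.1
tool_pos: [0.5137, 0.1963, 0.1194]
eef_rot: [-0.0, 0.997, 0.073, 0.0]
ft_force: [-0.3, 0.2, -0.4]
grip_width: 0.0547
grip_force: 15.0
```

```bash
python3 st.py
```

```text
t 15.1 tcp [0.5137 0.1963 0.1194] slotangle 8.32 F [-0.28  0.21 -0.43] j [ 0.72  0.25 -0.41 -0.   -0.91  0.99] 0.05472275451965639 14.999741166830063
```

{"name": "apply_moves", "arguments": {
  "rows": [
    [[0.4,0.16,-0.1],[0,0,0],0.5],
    [[1.2,0.28,-0.1],[0,0,0],0.5],
    [[2.0,0.4,-0.1],[0,0,0],0.5],
    [[2.8,0.52,-0.1],[0,0,0],0.5],
    [[3.5,0.62,-0.1],[0,0,0],0.5],
    [[4.1,0.71,-0.1],[0,0,0],0.5],
    [[4.6,0.78,-0.1],[0,0,0],0.5],
    [[5.0,0.84,-0.1],[0,0,0],0.5],
    [[5.3,0.88,-0.1],[0,0,0],0.5],
    [[5.5,0.91,-0.1],[0,0,0],0.5],
    [[5.6,0.92,-0.1],[0,0,0],0.5],
    [[5.6,0.92,-0.1],[0,0,0],0.5]
  ]
}}

```text
t: 16.3
tool_pos: [0.5698, 0.2064, 0.1181]
eef_rot: [-0.0, 0.997, 0.073, 0.0]
ft_force: [-0.4, -0.5, -1.8]
grip_width: 0.0551
grip_force: 15.0
```

{"name": "apply_moves", "arguments": {
  "rows": [
    [[0.05,0.01,0],[0,0,0],0.5],
    [[0.1,0.015,0],[0,0,0],0.5],
    [[0.15,0.02,0],[0,0,0],0.5],
    [[0.15,0.02,0],[0,0,0],0.5]
  ]
}}

```text
t: 16.7
tool_pos: [0.5713, 0.2067, 0.1181]
eef_rot: [-0.0, 0.997, 0.073, 0.0]
ft_force: [-0.3, 0.3, -2.3]
grip_width: 0.0547
grip_force: 15.0
```

{"name": "apply_moves", "arguments": {
  "rows": [
    [[0.05,0.01,0],[0,0,0],0.5],
    [[0.1,0.015,0],[0,0,0],0.5],
    [[0.15,0.02,0],[0,0,0],0.5],
    [[0.15,0.02,0],[0,0,0],0.5]
  ]
}}

```text
t: 17.1
tool_pos: [0.5729, 0.2069, 0.1181]
eef_rot: [0.0, 0.997, 0.073, 0.0]
ft_force: [-0.4, -0.5, -2.8]
grip_width: 0.055
grip_force: 15.0
```

{"name": "apply_moves", "arguments": {
  "rows": [
    [[0.05,0.01,0],[0,0,0],0.5],
    [[0.1,0.015,0],[0,0,0],0.5],
    [[0.1,0.015,0],[0,0,0],0.5]
  ]
}}

```text
t: 17.4
tool_pos: [0.5734, 0.2069, 0.1178]
eef_rot: [0.0, 0.997, 0.073, -0.0]
ft_force: [-2.0, 0.4, -1.8]
grip_width: 0.0549
grip_force: 15.0
```

{"name": "apply_moves", "arguments": {
  "rows": [
    [[0.05,0.01,0],[0,0,0],0.5],
    [[0.05,0.01,0],[0,0,0],0.5]
  ]
}}

```text
t: 17.6
tool_pos: [0.5735, 0.2069, 0.1176]
eef_rot: [0.0, 0.997, 0.073, -0.001]
ft_force: [-4.9, 0.1, -1.8]
grip_width: 0.0552
grip_force: 15.0
```

Stem felt. I'll relieve it and lower.

{"name": "apply_moves", "arguments": {
  "rows": [
    [[-0.15,-0.02,0],[0,0,0],0.5],
    [[-0.15,-0.02,-0.2],[0,0,0],0.5],
    [[-0.15,-0.02,-0.4],[0,0,0],0.5],
    [[-0.15,-0.02,-0.55],[0,0,0],0.5],
    [[-0.15,-0.02,-0.7],[0,0,0],0.5],
    [[-0.15,-0.02,-0.85],[0,0,0],0.5],
    [[-0.15,-0.02,-1.0],[0,0,0],0.5],
    [[-0.15,-0.02,-1.15],[0,0,0],0.5],
    [[-0.15,-0.02,-1.3],[0,0,0],0.5],
    [[-0.15,-0.02,-1.4],[0,0,0],0.5],
    [[-0.15,-0.02,-1.4],[0,0,0],0.5],
    [[-0.15,-0.02,-1.4],[0,0,0],0.5]
  ]
}}

```text
t: 18.8
tool_pos: [0.5729, 0.207, 0.1042]
eef_rot: [-0.0, 0.997, 0.073, 0.0]
ft_force: [1.2, -0.2, -0.6]
grip_width: 0.055
grip_force: 15.0
```

{"name": "apply_moves", "arguments": {
  "rows": [
    [[0,0,-0.05],[0,0,0],0.5],
    [[0,0,-0.1],[0,0,0],0.5],
    [[0,0,-0.15],[0,0,0],0.5],
    [[0,0,-0.15],[0,0,0],0.5],
    [[0,0,-0.15],[0,0,0],0.5]
  ]
}}

```text
t: 19.3
tool_pos: [0.5729, 0.2069, 0.1026]
eef_rot: [-0.0, 0.997, 0.073, 0.0]
ft_force: [0.8, -0.7, -0.4]
grip_width: 0.055
grip_force: 15.0
```

```bash
python3 st.py;  python3 -c "
from h import *
c=look('pics/tmp.png');print(pointer(c))"; python3 st.py
```

```text
t 19.3 tcp [0.5729 0.2069 0.1026] slotangle 8.38 F [ 0.77 -0.7  -0.41] j [ 0.67  0.36 -0.3   0.   -0.92  1.05] 0.05504375879448959 14.999979883432388
('orange', np.int64(0), array([nan, nan, nan]), 'green z', np.int64(5), array([0.0739, 0.0744, 0.0766, 0.0833, 0.084 ]))
t 19.35 tcp [0.5729 0.2069 0.1026] slotangle 8.38 F [1.35 0.4  0.5 ] j [ 0.67  0.36 -0.3   0.   -0.92  1.05] 0.054700724423154386 15.000014752149582
  return _methods._mean(a, axis=axis, dtype=dtype,
  ret = um.true_divide(
```

{"name": "apply_moves", "arguments": {
  "rows": [
    [[0,0,-0.1],[0,0,0],0.5],
    [[0,0,-0.15],[0,0,0],0.5],
    [[0,0,-0.15],[0,0,0],0.5],
    [[0,0,-0.15],[0,0,0],0.66],
    [[0,0,-0.15],[0,0,0],0.72],
    [[0,0,-0.15],[0,0,0],0.8],
    [[0,0,-0.15],[0,0,0],0.8],
    [[0,0,1],[0,0,0],0.8],
    [[0,0,3],[0,0,0],0.8],
    [[0,0,6],[0,0,0],0.8],
    [[-1,-4,9],[0,0,0],0.8],
    [[-2,-8,9],[0,0,-0.1],0.8]
  ]
}}

```text
t: 20.55
tool_pos: [0.555, 0.1277, 0.1976]
eef_rot: [-0.001, 1.0, 0.024, 0.004]
ft_force: [1.1, -0.2, -0.7]
grip_width: 0.0703
grip_force: 0.0
```

{"name": "apply_moves", "arguments": {
  "rows": [
    [[-1.5,-4,0],[0,0,0],0.8],
    [[-3,-8,0],[0,0,0],0.8],
    [[-4.5,-13,0],[0,0,0],0.8],
    [[-6,-18,-1],[0,0,0],0.8],
    [[-6.8,-23,-4],[0,0,0],0.8],
    [[-7.2,-27.5,-7],[0,0,0],0.8],
    [[-7.2,-31,-10],[0,0,0],0.8],
    [[-7.2,-33,-13],[0,0,0],0.8],
    [[-7.2,-33,-13],[0,0,0],0.8],
    [[-7.2,-33,-13],[0,0,0],0.8],
    [[-7.2,-33,-13],[0,0,0],0.8]
  ]
}}

```text
t: 21.65
tool_pos: [0.482, -0.2028, 0.064]
eef_rot: [0.0, 1.0, 0.023, 0.001]
ft_force: [1.0, 0.1, 0.3]
grip_width: 0.0702
grip_force: 0.0
```

```bash
python3 st.py;  python3 -c "
from h import *
from cell import imaging
c=look('pics/p7.png');print(pointer(c)); print(fitmass(c,(.572,.207),.112))
c=imaging.camera('top'); print(fitmass(c,(.572,.207),.112))
W=world(c);hsv=cv2.cvtColor(c['pixels'],cv2.COLOR_RGB2HSV)
m=(cv2.inRange(hsv,(18,90,90),(34,255,255))>0)&(abs(W[...,0]-.572)<.04)&(abs(W[...,1]-.207)<.04)
q=W[m];A=np.c_[q[:,:2]-q[:,:2].mean(0),np.ones(len(q))];print(len(q),np.linalg.lstsq(A,q[:,2],rcond=None)[0].round(4))
"
```

```text
t 21.65 tcp [ 0.482  -0.2028  0.064 ] slotangle 2.68 F [1.   0.1  0.33] j [-0.02  0.28 -0.53  0.   -0.76  1.64] 0.07016612481875457 0.0
('orange', np.int64(8), array([0.6102, 0.2138, 0.0857]), 'green z', np.int64(5), array([0.0696, 0.071 , 0.0772, 0.0805, 0.0808]))
(array([586.3, 203.5,  24.1]), np.float64(-41.2))
(array([572.4, 205.9,   6.8]), np.float64(-128.7))
436 [ 0.0254 -0.0049  0.1121]
```

View pics/p7.png

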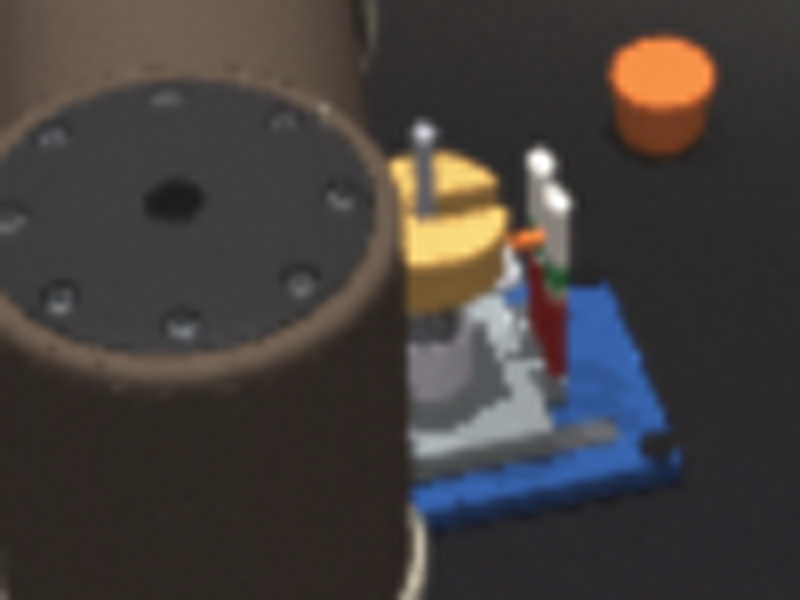

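The two masses are stacked squarely. The pointer at crop (527,237) is still a few mm above the green, with about 22 mm sunk, so I need a third.

{"name": "apply_moves", "arguments": {
  "rows": [
    [[-0.8,-0.64,-2],[0,0,0],0.8],
    [[-0.8,-0.64,-4],[0,0,0],0.8],
    [[-0.8,-0.64,-5.4],[0,0,0],0.8],
    [[-0.8,-0.64,-5.9],[0,0,0],0.8],
    [[-0.8,-0.64,-6.1],[0,0,0],0.8],
    [[-0.8,-0.64,-6.1],[0,0,0],0.8],
    [[-0.8,-0.64,-6.1],[0,0,0],0.5],
    [[-0.8,-0.64,-6.1],[0,0,0],0.5],
    [[-0.8,-0.64,-6.1],[0,0,0],0.5],
    [[-0.8,-0.64,-6.1],[0,0,0],0.5],
    [[-0.8,-0.64,-6.1],[0,0,0],0.5]
  ],
  "newtons": 15
}}

```text
t: 22.85
tool_pos: [0.4732, -0.2095, 0.0021]
eef_rot: [0.0, 1.0, 0.023, 0.0]
ft_force: [-1.9, 2.9, 6.6]
grip_width: 0.0548
grip_force: 15.0
```

```bash
python3 st.py
```

```text
t 22.85 tcp [ 0.4732 -0.2095  0.0021] slotangle 2.65 F [-1.92  2.88  6.59] j [-0.04  0.37 -0.6   0.   -0.61  1.65] 0.05476871332291571 15.000673681497574
```

{"name": "apply_moves", "arguments": {
  "rows": [
    [[0,0,2],[0,0,0],0.5],
    [[0,0,5],[0,0,0],0.5],
    [[0,3,9],[0,0,0],0.5],
    [[0.5,7,12],[0,0,0.05],0.5],
    [[1,11,13.5],[0,0,0.1],0.5],
    [[1.5,15,13.5],[0,0,0.1],0.5],
    [[2,19,13.5],[0,0,0.1],0.5],
    [[2.5,23,13.5],[0,0,0.1],0.5],
    [[3,27,13.5],[0,0,0.1],0.5],
    [[3.4,31,13.5],[0,0,0.1],0.5],
    [[3.8,35,13.5],[0,0,0.1],0.5],
    [[4.0,38,13],[0,0,0.1],0.5]
  ]
}}

```text
t: 24.05
tool_pos: [0.513, 0.1728, 0.1317]
eef_rot: [-0.0, 0.997, 0.073, 0.0]
ft_force: [0.8, -0.2, -1.5]
grip_width: 0.055
grip_force: 15.0
```

{"name": "apply_moves", "arguments": {
  "rows": [
    [[0,1.5,-0.6],[0,0,0],0.5],
    [[0,2.4,-0.9],[0,0,0],0.5],
    [[0,2.7,-0.9],[0,0,0],0.5],
    [[0,2.7,-0.9],[0,0,0],0.5],
    [[0,2.7,-0.9],[0,0,0],0.5]
  ]
}}

```text
t: 24.55
tool_pos: [0.5128, 0.1965, 0.1228]
eef_rot: [0.0, 0.997, 0.073, 0.0]
ft_force: [0.7, -0.0, -1.7]
grip_width: 0.0547
grip_force: 15.0
```

```bash
python3 st.py
```

```text
t 24.55 tcp [0.5128 0.1965 0.1228] slotangle 8.32 F [ 0.72 -0.04 -1.73] j [ 0.72  0.25 -0.41  0.   -0.92  0.99] 0.054695907149226196 14.999540001153946
```

{"name": "apply_moves", "arguments": {
  "rows": [
    [[0.4,0.13,-0.1],[0,0,0],0.5],
    [[1.2,0.25,-0.15],[0,0,0],0.5],
    [[2.0,0.37,-0.15],[0,0,0],0.5],
    [[2.8,0.49,-0.15],[0,0,0],0.5],
    [[3.5,0.6,-0.15],[0,0,0],0.5],
    [[4.1,0.69,-0.15],[0,0,0],0.5],
    [[4.6,0.77,-0.15],[0,0,0],0.5],
    [[5.0,0.83,-0.15],[0,0,0],0.5],
    [[5.3,0.87,-0.15],[0,0,0],0.5],
    [[5.5,0.9,-0.15],[0,0,0],0.5],
    [[5.6,0.92,-0.15],[0,0,0],0.5],
    [[5.6,0.92,-0.15],[0,0,0],0.5]
  ]
}}

```text
t: 25.75
tool_pos: [0.5688, 0.2067, 0.1211]
eef_rot: [-0.0, 0.997, 0.073, 0.0]
ft_force: [0.3, -0.3, -1.9]
grip_width: 0.0549
grip_force: 15.0
```

{"name": "apply_moves", "arguments": {
  "rows": [
    [[0.05,0.01,0],[0,0,0],0.5],
    [[0.1,0.015,0],[0,0,0],0.5],
    [[0.15,0.02,0],[0,0,0],0.5],
    [[0.2,0.03,0],[0,0,0],0.5],
    [[0.2,0.03,0],[0,0,0],0.5]
  ]
}}

```text
t: 26.25
tool_pos: [0.5709, 0.207, 0.1211]
eef_rot: [-0.0, 0.997, 0.073, 0.0]
ft_force: [-0.4, -0.2, -3.4]
grip_width: 0.0552
grip_force: 15.0
```

{"name": "apply_moves", "arguments": {
  "rows": [
    [[0.05,0.01,0],[0,0,0],0.5],
    [[0.1,0.015,0],[0,0,0],0.5],
    [[0.15,0.02,0],[0,0,0],0.5],
    [[0.15,0.02,0],[0,0,0],0.5]
  ]
}}

```text
t: 26.65
tool_pos: [0.5724, 0.2072, 0.1211]
eef_rot: [0.0, 0.997, 0.073, -0.0]
ft_force: [0.5, -0.2, -1.5]
grip_width: 0.055
grip_force: 15.0
```

{"name": "apply_moves", "arguments": {
  "rows": [
    [[0.05,0.01,0],[0,0,0],0.5],
    [[0.1,0.015,0],[0,0,0],0.5],
    [[0.1,0.015,0],[0,0,0],0.5]
  ]
}}

```text
t: 26.95
tool_pos: [0.5726, 0.2072, 0.1207]
eef_rot: [0.0, 0.997, 0.073, -0.001]
ft_force: [-3.1, 0.2, -2.7]
grip_width: 0.0549
grip_force: 15.0
```

Stem felt again; relieve and lower.

{"name": "apply_moves", "arguments": {
  "rows": [
    [[-0.13,-0.02,0],[0,0,0],0.5],
    [[-0.13,-0.02,-0.2],[0,0,0],0.5],
    [[-0.13,-0.02,-0.35],[0,0,0],0.5],
    [[-0.13,-0.02,-0.5],[0,0,0],0.5],
    [[-0.13,-0.02,-0.65],[0,0,0],0.5],
    [[-0.13,-0.02,-0.8],[0,0,0],0.5],
    [[-0.13,-0.02,-0.95],[0,0,0],0.5],
    [[-0.13,-0.02,-1.1],[0,0,0],0.5],
    [[-0.13,-0.02,-1.25],[0,0,0],0.5],
    [[-0.13,-0.02,-1.4],[0,0,0],0.5],
    [[-0.13,-0.02,-1.4],[0,0,0],0.5],
    [[-0.13,-0.02,-1.4],[0,0,0],0.5]
  ]
}}

```text
t: 28.15
tool_pos: [0.5721, 0.2072, 0.1072]
eef_rot: [-0.0, 0.997, 0.073, 0.0]
ft_force: [-0.3, 0.1, 0.8]
grip_width: 0.0547
grip_force: 15.0
```

{"name": "apply_moves", "arguments": {
  "rows": [
    [[0,0,-0.05],[0,0,0],0.5],
    [[0,0,-0.1],[0,0,0],0.5],
    [[0,0,-0.15],[0,0,0],0.5],
    [[0,0,-0.2],[0,0,0],0.5],
    [[0,0,-0.2],[0,0,0],0.5],
    [[0,0,-0.2],[0,0,0],0.5]
  ]
}}

```text
t: 28.75
tool_pos: [0.5721, 0.2072, 0.1051]
eef_rot: [-0.0, 0.997, 0.073, 0.0]
ft_force: [1.2, -0.3, -0.5]
grip_width: 0.055
grip_force: 15.0
```

```bash
python3 st.py
```

```text
t 28.75 tcp [0.5721 0.2072 0.1051] slotangle 8.38 F [ 1.21 -0.32 -0.52] j [ 0.67  0.35 -0.3   0.   -0.92  1.05] 0.0549808585326363 14.999590963125229
```

{"name": "apply_moves", "arguments": {
  "rows": [
    [[0,0,-0.05],[0,0,0],0.5],
    [[0,0,-0.1],[0,0,0],0.5],
    [[0,0,-0.1],[0,0,0],0.5],
    [[0,0,-0.1],[0,0,0],0.66],
    [[0,0,-0.1],[0,0,0],0.72],
    [[0,0,-0.1],[0,0,0],0.8],
    [[0,0,-0.1],[0,0,0],0.8],
    [[0,0,1],[0,0,0],0.8],
    [[0,0,3],[0,0,0],0.8],
    [[0,0,6],[0,0,0],0.8],
    [[-1,-4,9],[0,0,0],0.8],
    [[-2,-8,9],[0,0,0],0.8]
  ]
}}

```text
t: 29.95
tool_pos: [0.5542, 0.1279, 0.2]
eef_rot: [-0.001, 0.997, 0.074, 0.004]
ft_force: [1.4, -0.1, -0.6]
grip_width: 0.0701
grip_force: 0.0
```

{"name": "apply_moves", "arguments": {
  "rows": [
    [[-2,-4,0],[0,0,0],0.8],
    [[-4,-8,0],[0,0,0],0.8],
    [[-6,-12,0],[0,0,0],0.8],
    [[-8,-16,-2],[0,0,0],0.8],
    [[-9,-20,-5],[0,0,0],0.8],
    [[-9,-21,-8],[0,0,0],0.8],
    [[-9,-21,-10],[0,0,0],0.8],
    [[-9,-21,-10],[0,0,0],0.8],
    [[-9,-21,-10],[0,0,0],0.8],
    [[-9,-21,-10],[0,0,0],0.8]
  ]
}}

```text
t: 30.95
tool_pos: [0.4633, -0.0824, 0.0966]
eef_rot: [-0.0, 0.997, 0.074, 0.001]
ft_force: [0.8, -0.4, 0.3]
grip_width: 0.0699
grip_force: 0.0
```

```bash
python3 st.py;  python3 -c "
from h import *
from cell import imaging
c=look('pics/p8.png');print(pointer(c)); print(fitmass(c,(.572,.207),.114))
c=imaging.camera('top'); print(fitmass(c,(.572,.207),.114))
W=world(c);hsv=cv2.cvtColor(c['pixels'],cv2.COLOR_RGB2HSV)
m=(cv2.inRange(hsv,(18,90,90),(34,255,255))>0)&(abs(W[...,0]-.572)<.04)&(abs(W[...,1]-.207)<.04)
q=W[m];A=np.c_[q[:,:2]-q[:,:2].mean(0),np.ones(len(q))];print(len(q),np.linalg.lstsq(A,q[:,2],rcond=None)[0].round(4))
"
```

```text
t 30.95 tcp [ 0.4633 -0.0824  0.0966] slotangle 8.43 F [ 0.85 -0.41  0.33] j [ 0.24  0.15 -0.6   0.   -0.81  1.47] 0.06992353204390975 0.0
('orange', np.int64(7), array([0.6114, 0.2127, 0.0782]), 'green z', np.int64(6), array([0.0769, 0.0769, 0.0778, 0.0819, 0.0831]))
(array([572.5, 208.9,   6.8]), np.float64(-56.5))
(array([572.7, 206.2,   8.3]), np.float64(-124.2))
466 [0.0501 0.0563 0.1149]
```

View pics/p8.png

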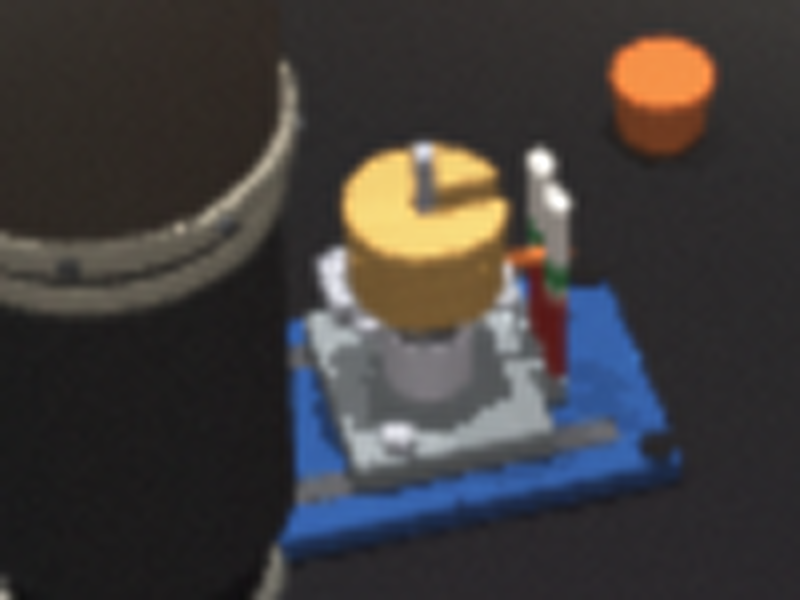

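The three masses are stacked flush. The pointer at crop (530–570,255) sits level with the middle of the green on both strips (z .078 against green .078). I'm handing in.

```bash
python3 -c "
from cell import workorder
print(workorder.finish_job())"
```

```text
the job is handed in; nothing more can be done
None
```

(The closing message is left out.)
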